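# Put the setting block away, then rock the jammed bench stop free and hold it

## Task

On the carver's bench, first put the oblong setting block that stands on the holding jig back fully home and upright in the tray whose pocket has its shape, and let go of it. Then take the jammed wooden stop by its head, rock it side to side along the jig's length until both keeper plates have been shoved back and it comes free, lift it straight out, and finish still holding it upright, just clear above its socket (a finger's width or two). Leave the square block, the carved figure, the mallet and the gouge where they are.

Things in the scene. Friction and masses are not known exactly. Their poses are not given: they have to be found in the camera images.
- jig: Holding jig fixed to the bench: brown wood, 90 (x) x 200 (y) x 74 mm high, origin at the centre of its underside, z up, length along y. In the middle of its top an opening 27 (x) x 52 (y) mm with the stop standing in it; in the opening, 4 mm below the top, two flat steel keeper plates, one either side of the stop along y. The channel below is 27 mm wide in x, its floor at z = 6 mm.
- pivot (a point): Point in the jig, 18 mm above its underside at its x = y = 0, on the line (along the jig's x) about which the stop rocks: a seat 26 mm long in y at the channel's floor keeps its rounded foot there. Axes as the jig's.
- stop: Jammed bench stop, plain light wood, 122 mm long, about 90 g, upright in the jig, axes parallel to the jig's. Origin at the lowest point of its foot (6 mm above the jig's underside when seated). Head 30 x 30 mm from z = 78 to 122 mm, to be gripped; shank 24 x 24 mm, foot rounded about x (radius 12 mm). In its +y and -y sides a groove 4 mm deep, z = 53 to 67.5 mm, holds the keeper plates.
- stop_head (a point): Middle of the stop's head, 100 mm above its foot. A straight pull up does not free the stop. Rock it about the pivot by about 9 deg (0.16 rad) to +y and then to -y: each rock shoves one plate back clear (6 deg is barely enough, at 11 to 12 deg the plates meet their end stops). Then bring it upright and lift it straight; the foot leaves the jig's top after 68 mm.
- keeper_left (a joint): Steel keeper plate on the jig's +y side, 8 mm thick, sliding along the jig's y: 0 = home in the stop's groove, grows as it is shoved back towards +y, end stop at 0.009 m. The stop is clear of it at 0.003 or more. Stiff (about 9 N) and stays where it is pushed. Start 0 to 0.001.
- keeper_right (a joint): The same on the jig's -y side: 0 = home in the groove, grows as it is shoved back towards -y, end stop 0.009 m, clear at 0.003 or more, about 9 N.
- block: Oblong setting block, plain light wood, 40 (x) x 28 (y) x 56 mm high, about 60 g, standing loose on top of the jig at the stop's +y side, 10 to 30 mm from its head, in the way of the rocking. Origin at the centre of its underside.
- tray_oblong: Fixed pale plywood storage tray 74 x 74 x 21 mm high with an oblong pocket 45 (x) x 33 (y) mm, 15 mm deep, in its middle: the setting block's own place. Origin at the centre of its underside; pocket floor 6 mm above it.
- tray_square: Like tray_oblong but with a square pocket 35 x 35 mm, occupied by the square block. Not to be used.
- tray_round: Like tray_oblong but with an empty round pocket 34 mm across. Not to be used.
- square_block: Plain light wooden block 30 x 30 x 56 mm standing in the square tray. Bystander. Origin at the centre of its underside.
- figure: Turned and carved light wooden figure, 52 mm across, 110 mm high, standing. Bystander. Origin at the centre of its underside.
- mallet: Carver's round mallet lying on the bench: brown head 72 mm across and 100 mm long, light handle along its -x, 260 mm long in all. Bystander. Origin on the bench under the rear of the head.
- gouge: Carving gouge lying on the bench: wooden handle 26 mm across towards its -x, steel blade towards +x, 235 mm long. Bystander. Origin on the bench where the blade meets the handle.
Things that resemble listed ones, but are neither listed nor needed, are in the scene too. What is shaped like the stop but grey is not meant.

How it is judged (in metres and radians):
On the way, in this order (a step that is already met when the one before it is completed fails the run):
1. the setting block stands fully home in the oblong tray, let go (horizontal distance between block and tray_oblong below 0.008 m and z of block in the frame of tray_oblong below 0.009 m and angle between block's own z axis and vertical below 0.12 rad and contact force between block and the fingers below 0.1 N and contact force between block and tray_oblong above 0.1 N), for 0.2 s.
2. the stop has been rocked both ways: both keeper plates are shoved back (value of joint each of keeper_left, keeper_right above 0.0028 m), for 0.05 s.
At the end, for the whole second after the job is handed in: Setting block home in the oblong tray (8 mm of centre, under 3 mm above pocket floor, tilt under 0.12 rad), not gripped. Stop gripped, still, tilt under 0.35 rad, foot 4 to 60 mm above the jig's top, within 40 mm of the socket in x and y, not touching jig or keepers (all of step 1 and z of stop in the frame of jig between 0.078 and 0.134 m and x of stop in the frame of jig between -0.04 and 0.04 m and y of stop in the frame of jig between -0.04 and 0.04 m and angle between stop's own z axis and vertical below 0.35 rad and contact force between stop and the fingers above 1 N and contact force between stop and jig below 0.05 N and linear speed of stop below 0.04 m/s); the arm keeps its last pose, push and grip.
It fails at once if the square block is disturbed (moved more than 25 mm) (distance of square_block from where it was at the start of the episode above 0.025 m).
It fails at once if the carved figure is disturbed (moved more than 25 mm) (distance of figure from where it was at the start of the episode above 0.025 m).
It fails at once if the mallet is disturbed (moved more than 25 mm) (distance of mallet from where it was at the start of the episode above 0.025 m).
It fails at once if the gouge is disturbed (moved more than 25 mm) (distance of gouge from where it was at the start of the episode above 0.025 m).
It also fails if it takes over 62 s, if anything falls off the work surface, if the arm or the gripper's body presses on something with over 40 N, if the wrist force passes 120 N, or if a joint passes its speed limit or range.

## Robot

A 7-joint arm with a two-finger parallel gripper is mounted at the origin on the work surface. World frame = base frame: x ahead of the robot, y to its left, z up, the work surface at z = 0. Lengths are in m, angles in degrees, forces in N, time in s.
With the tool pointing down it reaches from about 0.425 to 0.95 m from the base axis. Payload 16.7 kg.
Tool frame: the origin (TCP) lies midway between the tips of the shut fingers; the grasp point (between the pads) lies 19 mm behind it (ctrl.grasp_offset is the distance from the TCP to the grasp point, in m); z points along the fingers, y is the line along which they close (so a half turn about z gives the same grasp; the last joint's range is limited). The gripper opens to 94 mm and grips with 3 to 60 N. Pads are 16 mm wide; open, the fingers measure 119 mm over their backs; the gripper's body (75 mm by 177 mm) begins 78 mm behind the grasp point.
Start: joints at [-72.565, 24.414, 4.234, 92.017, -1.954, 63.644, -3.845], TCP at [0.296, 0.607, 0.205] pointing down, gripper open.
Joint ranges: [-163.25, 163.25], [-28.42, 122.38], [-70.27, 78.77], [12.13, 141.07], [-58.53, 238.53], [9.26, 117.41], [-156.51, 156.51]. Speed limits (degrees/s): [108.29, 108.29, 136.94, 136.94, 172.46, 172.46, 172.46].

## Interface

Orientations are given as a 3x3 rotation matrix whose columns are the frame's x, y, z axes.
In Python, from workcell import status, optics, ctrl gives the robot as it stands. The module is installed in compiled form; this text tells all that it offers.
- The arm moves only by the shell command python3 -m jog 'ROWS' [OPENING] [FORCE]. ROWS is JSON, a list of rows, each a list of 2 entries, a list of its own where there are three numbers: the shift along the tool's x, y, z in m, then the turn about the tool's z in degrees. A call has 1 to 20 rows; each row shifts and turns the commanded pose from where the row before left it, along the tool's axes as they then stand; what a row does not reach is not made up. A row lasts 1/8 s, in which the tool goes at most 62.5 mm and 10.7 degrees, less where a joint would pass 70% of its speed; a pose out of reach is approached as far as the arm can. A call is refused whole if a number of a shift passes 0.0625 or a number of a turn 10.7, either way. A call with a gripper value outside its range is refused whole. OPENING is the opening, from -1 (shut) to 1 (fully open), set as the call begins (- or left out, the last holds). The fingers move at their own pace and stop on an object; FORCE is the grip in N (left out, the last holds). Time passes only in rows, so rows that do not move let the fingers close. It gives the time, the measured TCP pose, the force, the opening and the grip force at its end, in the units of the state.
- status.get_state(): the state, without advancing time (a new reading comes with each control period).
- optics.get_image(name): name is "scene" or "top" or "wrist"; returns the picture (384x512x3 uint8, blue, green, red); there is no depth.
- optics.get_calibration(name): a dict with "fx", "fy", "cx", "cy" (pixels), "distortion" ([k1, k2, p1, p2, k3] as OpenCV has them; the pictures are not rectified), "pose" (4x4, takes a point from camera to world coordinates). Camera axes: x right, y down, z forward; pixel columns grow to the right and rows downward; lengths in m; the calibration is good to about 2 mm. A picture is of the moment at which its call begins: read the wrist's pose just before it. get_calibration takes no time and is no camera call; for the wrist camera it gives the pose at the moment of the call.
- ctrl.close_job(): hands the job in; it is judged then, once.
The state is a dict: "t": time; "joint_positions": joint angles; "joint_vel": joint speeds; "effort": joint torques, N m; "eef_pos": TCP position; "ee_rot": TCP orientation; "ft_force": force on the tool from outside, world axes, zero at the start; "torque": the same for the moment, N m; "gripper_width": opening from 0.0 (shut) to 1.0 (fully open); "gripper_force": force on a finger pad.
Only numpy, scipy, OpenCV 4.12 (cv2) and the standard library are available. Lean on these libraries where they do the work, as an engineer would, in place of code of your own. Each camera call takes 0.05 s, during which the arm holds its last target. There are 200 camera calls.

## Working session

There is one attempt and no reset: what is moved stays moved. The work goes in short steps, Python scripts to look and compute and a shell command to move; the robot and the scene stay as the last step left them, time stands still between calls to the robot, and variables do not carry over. Pictures are saved under pics/ and viewed, at most 10 in all, crops included, and the job is handed in when it is done.

```bash
mkdir -p pics
cat > h.py <<'E'
import numpy as np, cv2
from workcell import status, optics, ctrl
def shot(n,f):
    c=optics.get_calibration(n); im=optics.get_image(n); cv2.imwrite('pics/'+f+'.png',im); np.save('pics/'+f+'.npy',c,allow_pickle=True); return im,c
def load(f): return cv2.imread('pics/'+f+'.png'), np.load('pics/'+f+'.npy',allow_pickle=True).item()
def K(c): return np.array([[c['fx'],0,c['cx']],[0,c['fy'],c['cy']],[0,0,1.]])
def ray(c,px,z):
    p=cv2.undistortPoints(np.array(px,float).reshape(-1,1,2),K(c),np.array(c['distortion'],float)).reshape(-1,2)
    T=np.array(c['pose']); d=np.c_[p,np.ones(len(p))]@T[:3,:3].T; o=T[:3,3]
    return o+d*((z-o[2])/d[:,2])[:,None]
def proj(c,P):
    T=np.linalg.inv(np.array(c['pose'])); 
    return cv2.projectPoints(np.array(P,float).reshape(-1,1,3),cv2.Rodrigues(T[:3,:3])[0],T[:3,3],K(c),np.array(c['distortion'],float))[0].reshape(-1,2)
E
python3 - <<'E'
from h import *
for n in('scene','top'):
    im,c=shot(n,n+'0'); print(n,np.round(c['pose'],3).tolist(),c['fx'])
s=status.get_state(); print(s['t'],s['eef_pos'],np.round(s['ee_rot'],3).tolist(),s['gripper_width'],s['ft_force'])
E
```

```text
scene [[0.318, 0.506, -0.802, 1.531], [0.948, -0.157, 0.277, -0.365], [0.014, -0.848, -0.53, 0.71], [0.0, 0.0, 0.0, 1.0]] 433.6642884030431
top [[0.016, -0.982, 0.188, 0.344], [-1.0, -0.015, 0.004, -0.054], [-0.001, -0.188, -0.982, 1.401], [0.0, 0.0, 0.0, 1.0]] 479.39433057494267
0.1 [0.29575075 0.60630555 0.20484606] [[-0.899, 0.438, -0.0], [0.438, 0.899, -0.001], [-0.0, -0.001, -1.0]] 1.000188579686644 [ 0.59045643 -0.33279536  0.2643192 ]
```

View pics/top0.png

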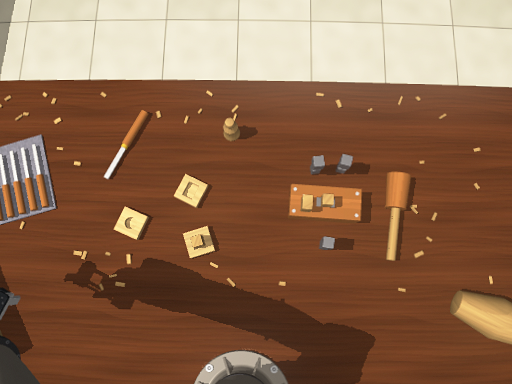

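View pics/scene0.png

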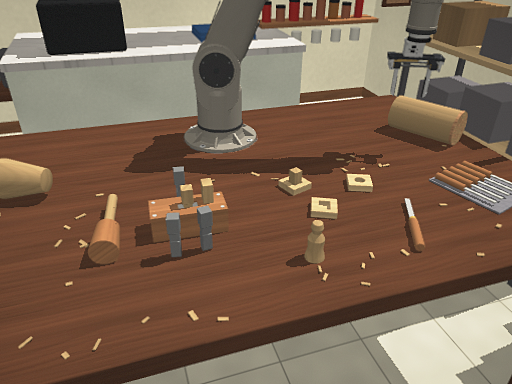

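The top view shows the jig at (326,202) with the block at (307,202) and the stop at (328,200). The oblong tray is at (191,190), the square tray at (199,241) and the round tray at (131,222). Grey look-alikes stand around the jig. Next I measure from zoomed crops.

Run:
```python
from h import *
im,c=load('top0')
a=cv2.resize(im[145:265,280:370],None,fx=4.5,fy=4.5,interpolation=cv2.INTER_CUBIC)
b=cv2.resize(im[165:265,160:230],None,fx=5,fy=5,interpolation=cv2.INTER_CUBIC)
H=540;o=np.zeros((H,a.shape[1]+b.shape[1],3),np.uint8);o[:a.shape[0],:a.shape[1]]=a;o[:b.shape[0],a.shape[1]:]=b
cv2.imwrite('pics/crop0.png',o);print(o.shape,a.shape)
hsv=cv2.cvtColor(im,cv2.COLOR_BGR2HSV)
for p in[(200,296),(210,340),(202,307),(200,328),(190,180),(190,192),(100,250)]:print(p,hsv[p])
```

```text
(540, 755, 3) (540, 405, 3)
(200, 296) [ 14 174 208]
(210, 340) [ 13 174 204]
(202, 307) [ 19 130 233]
(200, 328) [ 18 134 223]
(190, 180) [ 21 110 244]
(190, 192) [ 23 105 248]
(100, 250) [ 11 144 124]
```

View pics/crop0.png

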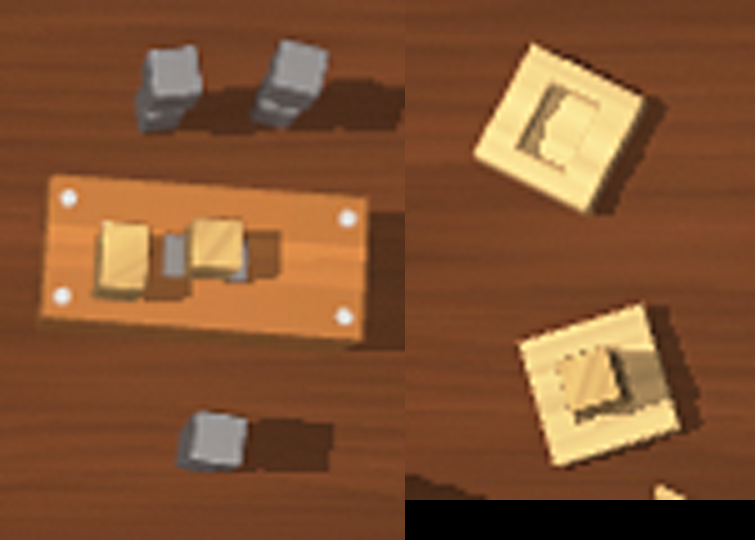

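```bash
cat >> h.py <<'E'
def info(n,P):
    P=np.array(P)[:,:2]; ce=P.mean(0); e=np.roll(P,-1,0)-P
    print(n,'ctr',ce.round(4),'sides',np.linalg.norm(e,axis=1).round(4),'ang',np.degrees(np.arctan2(e[:,1],e[:,0])).round(1)); return ce
E
python3 - <<'E'
from h import *
im,c=load('top0')
A=lambda q:(np.array(q)+.0)/4.5+[280,145]
B=lambda q:(np.array(q)-[405,0])/5+[160,165]
info('jig',ray(c,A([(50,177),(368,200),(362,340),(40,318)]),.074))
info('tray',ray(c,B([(532,43),(643,97),(588,212),(474,155)]),.021))
info('pocket',ray(c,B([(553,84),(602,102),(565,170),(518,155)]),.021))
info('block',ray(c,A([(105,221),(150,224),(146,291),(99,288)]),.130))
info('stop',ray(c,A([(192,219),(243,222),(240,276),(190,271)]),.128))
s=status.get_state()
print(s['eef_pos'])
cw=optics.get_calibration('wrist'); print(np.round(cw['pose'],3).tolist(),cw['fx'])
hsv=cv2.cvtColor(im,cv2.COLOR_BGR2HSV)
m=cv2.inRange(hsv,(16,60,200),(30,200,255))
for k in cv2.findContours(m,0,2)[0]:
    if cv2.contourArea(k)>60: print(cv2.contourArea(k),cv2.minAreaRect(k))
E
```

```text
jig ctr [ 0.5523 -0.23  ] sides [0.2004 0.0886 0.2005 0.0892] ang [-93.3 176.3  86.9  -3.7]
tray ctr [0.5904 0.1578] sides [0.074  0.0748 0.0758 0.0744] ang [-115.1  156.7   64.6  -24.7]
pocket ctr [0.5897 0.1576] sides [0.0311 0.0455 0.0293 0.0466] ang [-109.4  153.8   73.3  -23.7]
block ctr [ 0.5443 -0.1745] sides [0.027  0.0406 0.028  0.0407] ang [-93.  176.4  87.2  -5. ]
stop ctr [ 0.5509 -0.2294] sides [0.0307 0.0328 0.0301 0.0316] ang [-92.5 176.2  85.1  -2.6]
[0.29575075 0.60630555 0.20484606]
[[0.439, 0.873, 0.211, 0.234], [0.899, -0.426, -0.105, 0.637], [-0.002, 0.236, -0.972, 0.383], [0.0, 0.0, 0.0, 1.0]] 268.0660125901215
1086.5 ((486.4451599121094, 317.97943115234375), (60.04210662841797, 23.291187286376953), 20.556045532226562)
448.0 ((198.20645141601562, 241.68804931640625), (25.765527725219727, 25.478179931640625), 73.3007583618164)
260.5 ((392.5409240722656, 233.45521545410156), (6.262948513031006, 51.53580856323242), 5.572197437286377)
598.0 ((130.0, 222.5), (24.596750259399414, 25.93838882446289), 26.56505012512207)
92.0 ((328.0, 199.0), (10.0, 10.0), 90.0)
115.0 ((307.3264465332031, 201.255859375), (9.740455627441406, 13.958763122558594), 4.39870548248291)
591.0 ((190.00003051757812, 190.00001525878906), (25.043960571289062, 25.043960571289062), 26.56505012512207)
```

```bash
cat >> h.py <<'E'
def go(t,yaw):
    "tool shift to world point t, expressed before turning, and turn bringing tool y to yaw (deg, mod 180)"
    s=status.get_state(); R=np.array(s['ee_rot']); p=np.array(s['eef_pos'])
    y=np.degrees(np.arctan2(R[1,1],R[0,1])); d=(yaw-y+90)%180-90
    f=R.T@(np.array(t)-p)
    a=np.radians(d);Rn=R@cv2.Rodrigues(np.array([0,0,-a]))[0]
    print('t',round(s['t'],2),'p',p.round(4),'y',round(y,1),'tilt z',R[:,2].round(4),'shift first',f.round(4),'turn',round(-d,1),'or after turn',(Rn.T@(np.array(t)-p)).round(4),'w',round(s['gripper_width'],3),'ft',np.round(s['ft_force'],1))
E
python3 -c "
from h import *
go((.5443,-.1745,.21),-4)"
```

```text
t 0.1 p [0.2958 0.6063 0.2048] y 64.0 tilt z [-4.0e-04 -1.1e-03 -1.0e+00] shift first [-0.5657 -0.5928 -0.0044] turn 68.0 or after turn [-0.7616  0.3024 -0.0044] w 1.0 ft [ 0.6 -0.3  0.3]
```

```bash
python3 -m jog '[[[-0.0354,-0.037,-0.0003],0],[[-0.0354,-0.037,-0.0003],0],[[-0.0354,-0.037,-0.0003],0],[[-0.0354,-0.037,-0.0003],0],[[-0.0354,-0.037,-0.0003],0],[[-0.0354,-0.037,-0.0003],0],[[-0.0354,-0.037,-0.0003],0],[[-0.0354,-0.037,-0.0003],0],[[-0.0354,-0.037,-0.0003],0],[[-0.0354,-0.037,-0.0003],0],[[-0.0354,-0.037,-0.0003],0],[[-0.0354,-0.037,-0.0003],0],[[-0.0354,-0.037,-0.0003],0],[[-0.0354,-0.037,-0.0003],0],[[-0.0354,-0.037,-0.0003],0],[[-0.0354,-0.037,-0.0003],0]]' 1 20
python3 -m jog '[[[0,0,0],9.7],[[0,0,0],9.7],[[0,0,0],9.7],[[0,0,0],9.7],[[0,0,0],9.7],[[0,0,0],9.7],[[0,0,0],9.7],[[0,0,0],0],[[0,0,0],0]]'
python3 -c "
from h import *
go((.5443,-.1745,.095),-4);shot('wrist','w1')"
```

```text
t: 2.1
eef_pos: [0.5457, -0.1752, 0.2102]
ee_rot: [[-0.899, 0.438, -0.0], [0.438, 0.899, 0.0], [0.0, -0.0, -1.0]]
ft_force: [0.6, 1.1, 0.2]
gripper_width: 1.0
gripper_force: 0.0
t: 3.22
eef_pos: [0.5454, -0.1736, 0.2102]
ee_rot: [[0.064, 0.998, -0.0], [0.998, -0.064, -0.0], [-0.0, -0.0, -1.0]]
ft_force: [-0.5, 0.0, -0.6]
gripper_width: 1.004
gripper_force: 0.0
t 3.23 p [ 0.5454 -0.1736  0.2102] y -3.7 tilt z [-3.e-04 -1.e-04 -1.e+00] shift first [-0.0009 -0.001   0.1152] turn 0.3 or after turn [-0.0009 -0.001   0.1152] w 1.004 ft [-0.5  0.  -0.6]
```

View pics/w1.png

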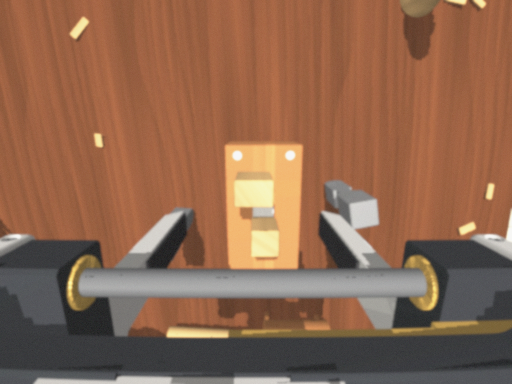

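The wrist view shows the block at about (254,192), between the fingertips and +y of the stop at (265,244). A grey decoy stands at +x, (352,205). I check the fit by projecting the estimates.

Run:
```python
from h import *
im,c=load('w1')
def box(ctr,a,b,yaw,z):
    t=np.radians(yaw);u=np.array([np.cos(t),np.sin(t)]);v=np.array([-u[1],u[0]])
    return np.array([[*(np.array(ctr)+sx*a*u+sy*b*v),z] for sx,sy in((-1,1),(1,1),(1,-1),(-1,-1))])
o=cv2.resize(im[130:280,180:400],None,fx=3.6,fy=3.6,interpolation=cv2.INTER_CUBIC)
for ctr,a,b,z in(((.5443,-.1745),.02,.014,.13),((.5443,-.1745),.02,.014,.074),((.5515,-.2297),.015,.015,.128),((.5523,-.23),.045,.1,.074)):
    q=(proj(c,box(ctr,a,b,-3.6,z))-[180,130]+.5)*3.6
    cv2.polylines(o,[q.astype(int)],True,(255,0,0),1)
cv2.imwrite('pics/w1c.png',o)
t,ct=load('top0')
A=lambda q:np.array(q)/4.5+[280,145]
print(ray(ct,A([(175,75),(297,70),(218,440)]),.122).round(3))
```

```text
[[ 0.658 -0.206  0.122]
 [ 0.662 -0.281  0.122]
 [ 0.436 -0.23   0.122]]
```

View pics/w1c.png

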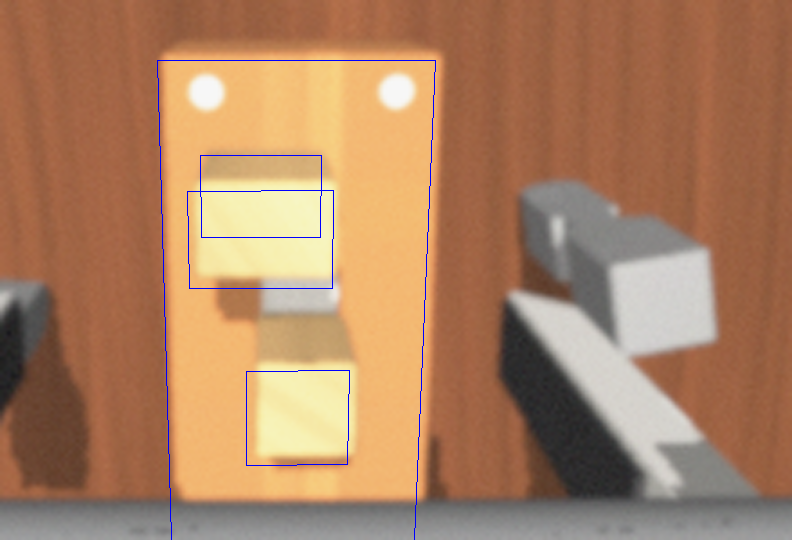

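The projections from the top view sit about 2 mm off in x and 3 mm off in y from the wrist view. I'll use the wrist estimates for both grasp and placing so the calibration error cancels. Block ≈ (0.546, −0.1715).

```bash
python3 -m jog '[[[0.002,0.0005,0],0],[[0,0,0],0],[[0,0,0.03],0],[[0,0,0.03],0],[[0,0,0.03],0],[[0,0,0.025],0],[[0,0,0],0]]' 0.36
python3 -m jog '[[[0,0,0],0],[[0,0,0],0],[[0,0,0],0],[[0,0,0],0],[[0,0,0],0],[[0,0,0],0]]' -1 20
python3 -m jog '[[[0,0,-0.02],0],[[0,0,-0.04],0],[[0,0,-0.04],0],[[0,0,-0.01],0],[[0,0,0],0]]'
python3 -c "
from h import *
go((.592,.159,.20),-24.3)"
```

```text
t: 4.15
eef_pos: [0.545, -0.1717, 0.094]
ee_rot: [[0.068, 0.998, -0.003], [0.998, -0.068, -0.0], [-0.0, -0.003, -1.0]]
ft_force: [0.3, 0.6, 1.5]
gripper_width: 0.683
gripper_force: 0.0
t: 4.9
eef_pos: [0.5466, -0.1718, 0.0961]
ee_rot: [[0.068, 0.998, 0.001], [0.998, -0.068, 0.0], [0.0, 0.001, -1.0]]
ft_force: [-0.9, 1.8, 7.5]
gripper_width: 0.427
gripper_force: 20.0
t: 5.52
eef_pos: [0.5463, -0.1716, 0.206]
ee_rot: [[0.068, 0.998, 0.001], [0.998, -0.068, 0.0], [0.0, 0.001, -1.0]]
ft_force: [-0.1, -0.2, -1.1]
gripper_width: 0.424
gripper_force: 20.0
t 5.53 p [ 0.5463 -0.1716  0.206 ] y -3.9 tilt z [ 1.3e-03  4.0e-04 -1.0e+00] shift first [0.333  0.0232 0.0062] turn 20.4 or after turn [ 0.3202 -0.0944  0.0062] w 0.424 ft [-0.1 -0.2 -1.1]
```

```bash
python3 -m jog '[[[0,0,0],10.2],[[0,0,0],10.2],[[0.032,-0.0118,0],0],[[0.032,-0.0118,0],0],[[0.032,-0.0118,0],0],[[0.032,-0.0118,0],0],[[0.032,-0.0118,0],0],[[0.032,-0.0118,0],0],[[0.032,-0.0118,0],0],[[0.032,-0.0118,0],0],[[0,0,0],0],[[0,0,0],0]]'
python3 - <<'E'
from h import *
go((.592,.159,.20),-24.3)
im,c=shot('wrist','w2')
p=proj(c,[[.591,.158,.021]])[0]; print(p)
x,y=p.astype(int)-60; x=max(x,0);y=max(y,0)
o=cv2.resize(im[y:y+120,x:x+120],None,fx=5,fy=5,interpolation=cv2.INTER_CUBIC); print(x,y)
cv2.imwrite('pics/w2c.png',o)
E
```

```text
t: 7.02
eef_pos: [0.5648, 0.0996, 0.2045]
ee_rot: [[0.412, 0.911, -0.001], [0.911, -0.412, -0.001], [-0.001, -0.001, -1.0]]
ft_force: [-0.1, 0.4, -0.5]
gripper_width: 0.425
gripper_force: 20.0
t 7.03 p [0.5648 0.0996 0.2045] y -24.3 tilt z [-0.0013 -0.0011 -1.    ] shift first [0.0653 0.0003 0.0044] turn -0.0 or after turn [0.0653 0.0003 0.0044] w 0.425 ft [-0.1  0.4 -0.5]
[252.68803342 127.9992241 ]
192 67
```

View pics/w2c.png

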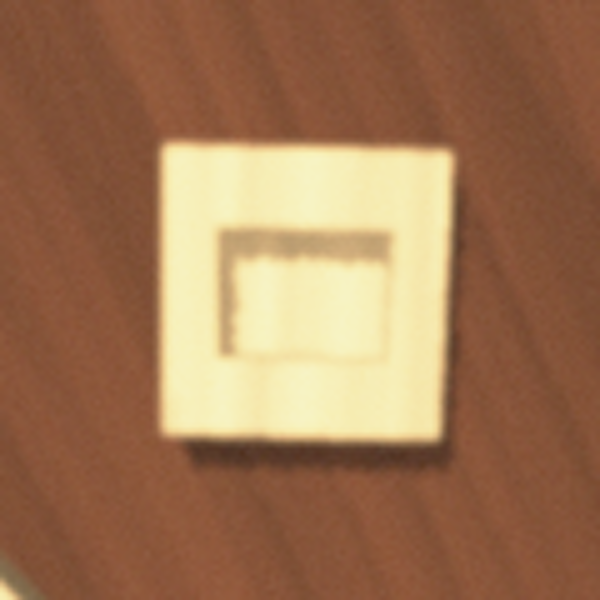

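The wrist crop shows the tray corners at about (161,143), (455,149), (442,441), (161,437). The pocket corners are (220,231), (392,231), (390,357), (222,355), so the pocket's long axis lines up with the grip axis.

Run:
```python
from h import *
im,c=load('w2')
W=lambda q:np.array(q)/5.-.4+[192,67]
a=info('tray',ray(c,W([(161,143),(455,149),(442,441),(161,437)]),.021))
b=info('pocket',ray(c,W([(220,231),(392,231),(390,357),(222,355)]),.021))
go((*a,.1),-24.3);go((*b,.1),-24.3)
_,c=load('w1')
W=lambda q:np.array(q)/3.6-.4+[180,130]
info('block',ray(c,W([(199,180),(336,180),(335,277),(197,277)]),.130))
info('stop',ray(c,W([(258,361),(353,361),(355,458),(257,458)]),.128))
```

```text
tray ctr [0.592  0.1607] sides [0.0756 0.075  0.0757 0.0755] ang [ -25.5 -115.6  154.8   64.3]
pocket ctr [0.5925 0.161 ] sides [0.0448 0.0323 0.0446 0.0318] ang [ -24.4 -114.5  155.    65.8]
t 7.08 p [0.565  0.0993 0.2047] y -24.4 tilt z [-9.e-04 -7.e-04 -1.e+00] shift first [ 0.0672 -0.0007  0.1047] turn -0.1 or after turn [ 0.0672 -0.0006  0.1047] w 0.425 ft [-0.2  0.2 -0.1]
t 7.08 p [0.565  0.0993 0.2047] y -24.4 tilt z [-9.e-04 -7.e-04 -1.e+00] shift first [ 0.0677 -0.0003  0.1047] turn -0.1 or after turn [ 0.0677 -0.0002  0.1047] w 0.425 ft [-0.2  0.2 -0.1]
block ctr [ 0.5462 -0.1715] sides [0.0374 0.0277 0.0387 0.0277] ang [ -3.7 -93.2 176.3  84.3]
stop ctr [ 0.5542 -0.2273] sides [0.0274 0.0308 0.0291 0.0308] ang [ -3.7 -91.2 176.3  85.7]
```

```bash
python3 -m jog '[[[0.034,0,0],0],[[0.0335,-0.0005,0],0],[[0,0,0.04],0],[[0,0,0.04],0],[[0,0,0.04],0],[[0,0,0.03],0],[[0,0,0],0],[[0,0,0],0]]'
python3 -m jog '[[[0,0,0.005],0],[[0,0,0.005],0],[[0,0,0.004],0],[[0,0,0],0],[[0,0,0],0]]'
python3 -c "
from h import *
go((.5922,.1609,.028),-24.3)"
```

```text
t: 8.07
eef_pos: [0.5934, 0.1613, 0.0564]
ee_rot: [[0.413, 0.911, 0.001], [0.911, -0.413, 0.0], [0.0, 0.001, -1.0]]
ft_force: [0.2, -0.1, -1.0]
gripper_width: 0.423
gripper_force: 20.0
t: 8.7
eef_pos: [0.5928, 0.1621, 0.0413]
ee_rot: [[0.412, 0.911, 0.0], [0.911, -0.412, -0.0], [-0.0, 0.0, -1.0]]
ft_force: [0.2, -0.0, 0.1]
gripper_width: 0.426
gripper_force: 20.0
t 8.7 p [0.5928 0.1621 0.0413] y -24.3 tilt z [ 0.e+00 -1.e-04 -1.e+00] shift first [-0.0013 -0.      0.0133] turn -0.0 or after turn [-0.0013 -0.      0.0133] w 0.426 ft [ 0.2 -0.   0.1]
```

```bash
python3 -m jog '[[[-0.001,0,0.004],0],[[0,0,0.004],0],[[0,0,0.004],0],[[0,0,0.001],0],[[0,0,0],0],[[0,0,0],0]]'
```

```text
t: 9.45
eef_pos: [0.5923, 0.1612, 0.0282]
ee_rot: [[0.412, 0.911, 0.0], [0.911, -0.412, -0.0], [-0.0, 0.0, -1.0]]
ft_force: [0.8, -0.4, -1.0]
gripper_width: 0.428
gripper_force: 20.0
```

```bash
python3 -m jog '[[[0,0,0.001],0],[[0,0,0],0],[[0,0,0],0],[[0,0,0],0],[[0,0,0],0]]' 0.36
python3 -m jog '[[[0,0,-0.02],0],[[0,0,-0.04],0],[[0,0,-0.06],0],[[0,0,-0.06],0],[[-0.06,0,0],0],[[0,0,0],0],[[0,0,0],0]]'
python3 - <<'E'
from h import *
im,c=shot('wrist','w3')
x,y=np.maximum(proj(c,[[.592,.161,.04]])[0].astype(int)-60,0); print(x,y)
cv2.imwrite('pics/w3c.png',cv2.resize(im[y:y+120,x:x+120],None,fx=5,fy=5,interpolation=cv2.INTER_CUBIC))
go((.5535,-.2283,.21),-3.7)
E
```

```text
t: 10.07
eef_pos: [0.5923, 0.1612, 0.0273]
ee_rot: [[0.412, 0.911, -0.0], [0.911, -0.412, -0.0], [-0.0, -0.0, -1.0]]
ft_force: [-0.4, 0.0, -0.3]
gripper_width: 0.683
gripper_force: 0.0
t: 10.95
eef_pos: [0.5677, 0.1067, 0.2082]
ee_rot: [[0.412, 0.911, 0.001], [0.911, -0.412, 0.001], [0.001, 0.0, -1.0]]
ft_force: [0.3, -0.4, 0.5]
gripper_width: 0.683
gripper_force: 0.0
192 72
t 11.0 p [0.5677 0.1072 0.2078] y -24.3 tilt z [ 2.e-04  5.e-04 -1.e+00] shift first [-0.3117  0.1249 -0.0024] turn -20.6 or after turn [-0.3357  0.0074 -0.0024] w 0.68 ft [ 0.3  0.  -0.2]
```

View pics/w3c.png

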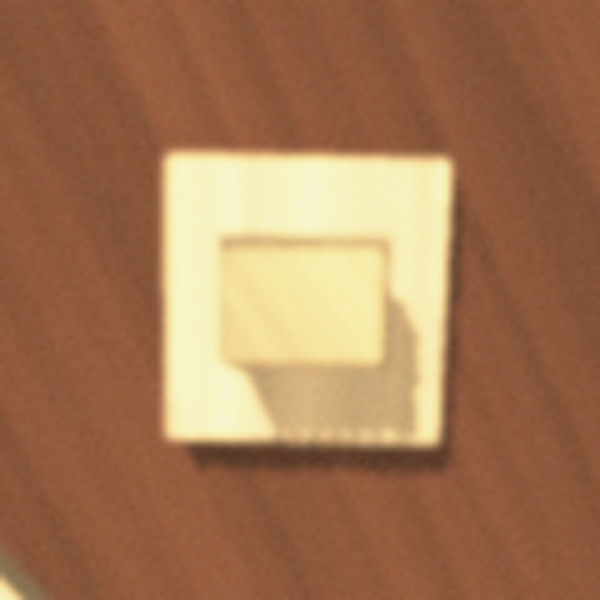

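The block's top sits upright and square in the pocket at (303,302) of the crop. Next is the stop, at about (0.554, −0.2275).

```bash
python3 -m jog '[[[0,0,0],-10.3],[[0,0,0],-10.3],[[-0.042,0.0009,0],0],[[-0.042,0.0009,0],0],[[-0.042,0.0009,0],0],[[-0.042,0.0009,0],0],[[-0.042,0.0009,0],0],[[-0.042,0.0009,0],0],[[-0.042,0.0009,0],0],[[-0.041,0.0009,0],0],[[0,0,0],0],[[0,0,0],0]]'
python3 -c "
from h import *
go((.554,-.2275,.092),-3.7)"
```

```text
t: 12.5
eef_pos: [0.5536, -0.2274, 0.2069]
ee_rot: [[0.064, 0.998, -0.001], [0.998, -0.064, 0.0], [-0.0, -0.001, -1.0]]
ft_force: [0.3, -0.7, -0.7]
gripper_width: 0.684
gripper_force: 0.0
t 12.5 p [ 0.5536 -0.2274  0.2069] y -3.7 tilt z [-9.e-04  0.e+00 -1.e+00] shift first [-0.      0.0006  0.1149] turn 0.0 or after turn [-0.      0.0006  0.1149] w 0.684 ft [ 0.3 -0.7 -0.7]
```

```bash
python3 -m jog '[[[0,0.0004,0.03],0],[[0,0,0.03],0],[[0,0,0.03],0],[[0,0,0.025],0],[[0,0,0],0],[[0,0,0],0]]'
python3 -m jog '[[[0,0,0],0],[[0,0,0],0],[[0,0,0],0],[[0,0,0],0],[[0,0,0],0],[[0,0,0],0]]' -1 30
python3 -m jog '[[[0.003,0,0],0],[[0.003,0,0.0002],0],[[0.003,0,0.0003],0],[[0.003,0,0.0004],0],[[0.003,0,0.0005],0],[[0,0,0],0],[[0,0,0],0]]'
```

```text
t: 13.25
eef_pos: [0.5542, -0.2277, 0.0931]
ee_rot: [[0.064, 0.998, 0.001], [0.998, -0.064, -0.0], [-0.0, 0.001, -1.0]]
ft_force: [0.6, -0.0, 0.1]
gripper_width: 0.675
gripper_force: 0.0
t: 14.0
eef_pos: [0.5537, -0.2284, 0.0924]
ee_rot: [[0.065, 0.998, 0.0], [0.998, -0.065, -0.0], [-0.0, 0.0, -1.0]]
ft_force: [0.3, 0.6, 3.7]
gripper_width: 0.32
gripper_force: 30.0
t: 14.88
eef_pos: [0.5547, -0.2153, 0.0915]
ee_rot: [[0.066, 0.998, 0.001], [0.998, -0.066, -0.003], [-0.003, 0.001, -1.0]]
ft_force: [-0.5, -7.4, 6.8]
gripper_width: 0.315
gripper_force: 30.0
```

```bash
python3 -m jog '[[[0.0015,0,0.0002],0],[[0.0015,0,0.0002],0],[[0,0,0],0],[[0,0,0],0]]'
python3 - <<'E'
from h import *
im,c=shot('wrist','w4'); 
cv2.imwrite('pics/w4c.png',cv2.resize(im[120:320,140:380],None,fx=3,fy=3,interpolation=cv2.INTER_CUBIC))
shot('scene','s4')
E
```

```text
t: 15.38
eef_pos: [0.5549, -0.2125, 0.0911]
ee_rot: [[0.066, 0.998, 0.001], [0.998, -0.066, -0.003], [-0.003, 0.002, -1.0]]
ft_force: [-0.3, -9.3, 7.4]
gripper_width: 0.318
gripper_force: 30.0
```

```bash
python3 -m jog '[[[-0.003,0,-0.0004],0],[[-0.003,0,-0.0004],0],[[-0.003,0,-0.0004],0],[[-0.003,0,-0.0003],0],[[-0.003,0,-0.0002],0],[[-0.003,0,0],0],[[0,0,0],0]]'
python3 -m jog '[[[-0.003,0,0],0],[[-0.003,0,0.0002],0],[[-0.003,0,0.0003],0],[[-0.003,0,0.0004],0],[[-0.003,0,0.0004],0],[[-0.003,0,0.0004],0],[[0,0,0],0],[[0,0,0],0]]'
python3 -c "
from h import *
shot('wrist','w5'); shot('scene','s5')"
```

```text
t: 16.35
eef_pos: [0.5539, -0.2275, 0.0921]
ee_rot: [[0.064, 0.998, 0.0], [0.998, -0.064, 0.001], [0.001, 0.0, -1.0]]
ft_force: [1.9, 5.0, 1.8]
gripper_width: 0.317
gripper_force: 30.0
t: 17.35
eef_pos: [0.5529, -0.2446, 0.0904]
ee_rot: [[0.064, 0.998, 0.0], [0.998, -0.064, 0.002], [0.002, -0.0, -1.0]]
ft_force: [2.6, 8.6, 5.3]
gripper_width: 0.32
gripper_force: 30.0
```

Run:
```python
from h import *
f=lambda n,y,x,h,w,k:cv2.resize(cv2.imread(f'pics/{n}.png')[y:y+h,x:x+w],None,fx=k,fy=k,interpolation=cv2.INTER_CUBIC)
a=np.hstack([f('s4',140,140,100,100,4),f('s5',140,140,100,100,4)])
b=np.hstack([f('w4',150,180,50*1,160,2.5),f('w5',150,180,50,160,2.5)])
b=np.hstack([f('w4',180,180,80,160,2.5),f('w5',180,180,80,160,2.5)])
cv2.imwrite('pics/r5.png',np.vstack([a,b])[:600])
```

```text
(no output)
```

View pics/r5.png

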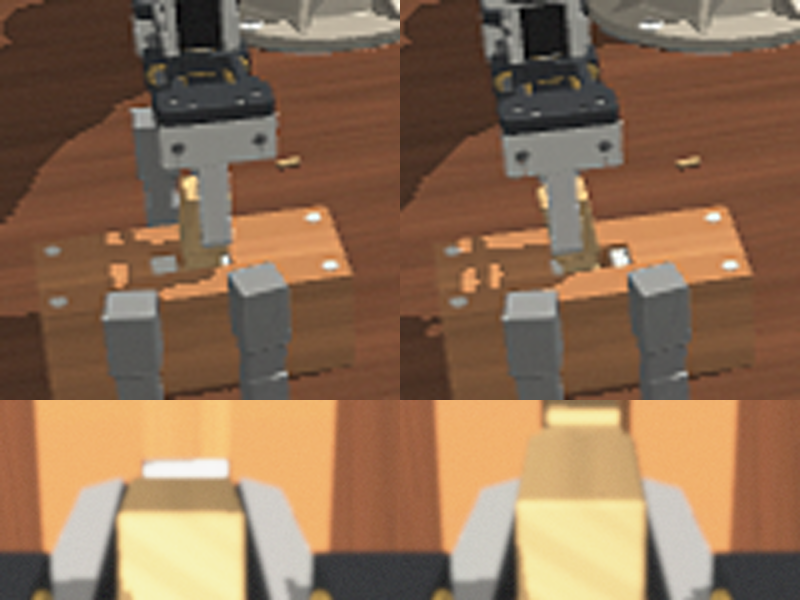

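The scene and wrist crops show the stop leaning to +y (left pair), then to −y (right pair), turning in the pads. I bring it upright and lift.

```bash
python3 -m jog '[[[0.003,0,-0.0004],0],[[0.003,0,-0.0004],0],[[0.003,0,-0.0004],0],[[0.003,0,-0.0003],0],[[0.003,0,-0.0002],0],[[0.003,0,0],0],[[0,0,0],0],[[0,0,0],0]]'
python3 -m jog '[[[0,0,-0.003],0],[[0,0,-0.003],0],[[0,0,-0.003],0],[[0,0,0],0],[[0,0,0],0]]'
```

```text
t: 18.45
eef_pos: [0.5537, -0.2295, 0.0926]
ee_rot: [[0.065, 0.998, 0.001], [0.998, -0.065, -0.002], [-0.002, 0.001, -1.0]]
ft_force: [1.7, -4.1, 2.6]
gripper_width: 0.317
gripper_force: 30.0
t: 19.08
eef_pos: [0.5538, -0.2282, 0.1013]
ee_rot: [[0.064, 0.998, 0.0], [0.998, -0.064, 0.0], [0.0, 0.0, -1.0]]
ft_force: [4.4, 0.8, 1.1]
gripper_width: 0.314
gripper_force: 30.0
```

```bash
python3 -m jog '[[[0,0,-0.005],0],[[0,0,-0.01],0],[[0,0,-0.01],0],[[0,0,-0.01],0],[[0,0,-0.01],0],[[0,0,-0.01],0],[[0,0,0],0]]'
python3 -m jog '[[[0,0,-0.01],0],[[0,0,-0.01],0],[[0,0,-0.007],0],[[0,0,0],0],[[0,0,0],0],[[0,0,0],0],[[0,0,0],0]]'
python3 - <<'E'
from h import *
go((.554,-.228,.185),-3.7)
s,c=shot('scene','s6'); w,_=shot('wrist','w6'); t,_=shot('top','t6')
f=lambda im,y,x,h,w,k:cv2.resize(im[y:y+h,x:x+w],(int(w*k),int(h*k)),interpolation=cv2.INTER_CUBIC)
o=np.zeros((600,800,3),np.uint8); o[:480,:400]=f(s,120,140,120,100,4); o[:300,400:]=f(w,100,120,105,280,400/280)[:300] if 0 else cv2.resize(w,(400,300)); o[300:,400:]=f(t,165,150,75,100,4)
cv2.imwrite('pics/r6.png',o)
E
```

```text
t: 19.95
eef_pos: [0.5536, -0.2284, 0.1565]
ee_rot: [[0.065, 0.998, 0.0], [0.998, -0.065, -0.0], [-0.0, 0.0, -1.0]]
ft_force: [3.8, 0.2, 1.7]
gripper_width: 0.314
gripper_force: 30.0
t: 20.82
eef_pos: [0.5534, -0.2283, 0.183]
ee_rot: [[0.065, 0.998, -0.0], [0.998, -0.065, -0.0], [-0.0, -0.0, -1.0]]
ft_force: [-0.6, 0.4, -1.1]
gripper_width: 0.319
gripper_force: 30.0
t 20.82 p [ 0.5534 -0.2283  0.183 ] y -3.7 tilt z [-4.e-04 -0.e+00 -1.e+00] shift first [ 0.0003  0.0006 -0.002 ] turn -0.0 or after turn [ 0.0003  0.0006 -0.002 ] w 0.319 ft [-0.6  0.4 -1.1]
```

View pics/r6.png

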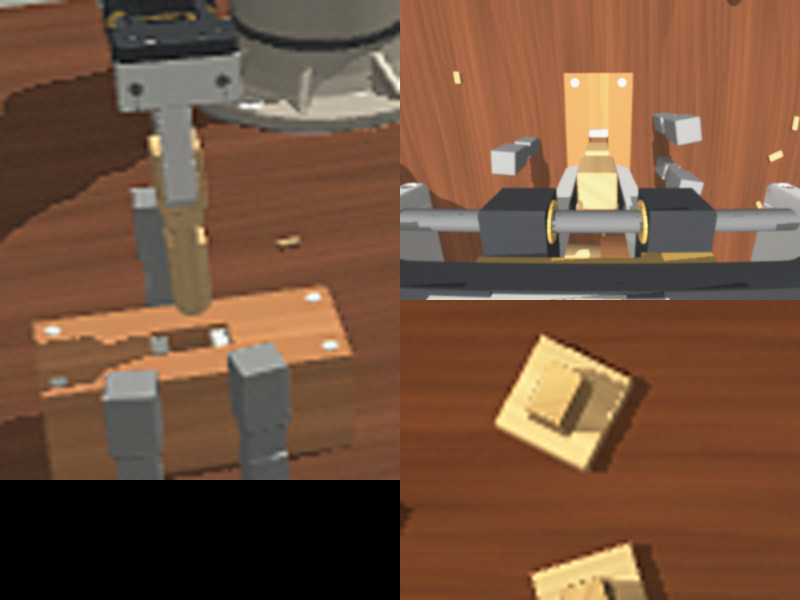

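The stop hangs nearly upright, clear above its socket, with both keepers shoved back. The block is home in the oblong tray.

```bash
python3 -c "
from workcell import ctrl
print(ctrl.close_job())"
```

```text
the job is handed in; nothing more can be done
None
```

The job is handed in: the setting block stands home in the oblong tray, and the freed stop is held nearly upright about 2 cm above its socket; no verdict was returned.

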